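# Open the labeller's inspection flap to the set angle and hold it

### The job

Lift the white guard panel out of its slot in front of the labelling machine and lean it against the side of the jar crate: lower edge on the bench, a little out from the crate, at a clear slope of about 20 degrees from upright, and let go of it. Then take the flap's black handle, swing the flap up until it is in line with the pointer set on the machine's quadrant, and finish while still holding it there, with nothing but the robot carrying it. Leave the pointer as it is set and do not disturb the jar, the label roll and the glue bottle.

Things in the scene. Friction and masses are not known exactly. Their poses are not given: they have to be found in the camera images.
- panel_center (a point): centre of the guard panel: loose plain white plastic board, 12 thick (its x axis) x 140 wide (y) x 190 mm high (z, up), about 0.3 kg. At the start it stands upright in the slot in front of the machine, its lower edge 8 mm above the bench, so its top edge is 198 mm up and free to pinch from above across the thickness.
- panel_foot (a point): middle of the guard panel's lower edge (centre of its underside), 95 mm below panel_center along the panel's z; same axes.
- panel: the guard panel itself; origin and axes as panel_foot. Its slot is 17 mm wide and holds its lowest 36 mm: lift it at least 45 mm straight up.
- crate: heavy grey plastic crate full of jars, fixed on the bench: 200 (x) x 220 (y) x 100 mm high, origin at the centre of its underside. Its face at x = -100 mm looks to the robot; the bench before it is free. Lid tops inside end just below the rim.
- machine: bench labelling machine, fixed; origin on the bench under the housing's centre, x away from the robot, y to its left. Housing 200 wide, x = -125 to +133 mm, 113 mm high behind the hinge. Base plate 210 wide, 8 thick, runs forward to x = -255 mm; the panel's slot is on it at x = -225 (lips 44 mm high). A round-bar quadrant, radius 125, stands 115 to 121 mm left (+y) of the middle, centred on the hinge line.
- flap: inspection flap: steel plate 150 long x 170 wide x 5 mm, about 0.5 kg, level on the housing when shut, hinged at its far edge. Origin mid-width on the hinge line (machine x = +20, y = 0, 110 mm up). Its x axis runs in the plate from free edge to hinge, y is the hinge line (machine's y). Swings freely, falls shut when let go; opening lifts the free edge.
- flap_hinge (a point): middle of the hinge line, 110 mm above the bench; axes of the flap.
- flap_grip (a point): point on the axis of the flap's handle, 190 mm from the hinge line, 110 mm above the bench when shut. The handle is a black round bar 20 mm thick, sticking out from the free edge in the flap's plane, 156 to 218 mm from the hinge line. Pinch it from above, fingers left and right of it (along y); it turns between the fingers as the flap swings. Axes of the flap.
- pointer_tip (a point): tip of the pointer: flat dark steel bar 14 mm high x 6 thick, 140 mm long from the hinge line, 108 mm to the +y side of the flap's middle, turning about the same hinge line, clamped at the wanted angle by a small black knob. Its x axis runs along the bar to the hinge line: flap and pointer are in line when their x axes are parallel.
- pointer (a joint): the pointer's angle above level, rad, 0.6 to 1.05; stiff, stays as set. The flap's opening angle, counted from level in the same way (0 shut, limit 1.45), must equal it.
- jar: bystander: filled jar with a black lid, 68 mm across, 95 mm high, origin at the centre of its underside, left of the machine.
- roll: bystander: roll of white labels lying flat, 84 mm across, 45 mm high, origin at the centre of its underside, on top of the machine's rear housing behind the flap (113 mm up).
- glue: bystander: white squeeze bottle with a nozzle, 54 mm across, 150 mm high, origin at the centre of its underside, right of the crate.
Mind the look-alikes: they are no part of the job. Of the things that look like the panel, the smallest one is meant.

How it is judged (in metres and radians):
On the way:
1. the panel leans against the crate, foot on the bench, let go (angle between panel_center's own z axis and vertical between 0.14 and 0.7 rad and height (world z) of panel_foot below 0.02 m and contact force between panel and crate above 0.1 N and contact force between each of the arm, the fingers and panel below 0.05 N and linear speed of panel below 0.03 m/s), for 0.3 s.
At the end, for the whole second after the job is handed in: The panel leans against the crate, foot on the bench (within 20 mm), 8 to 40 degrees from upright, at rest and not touched by the robot; the flap is within 0.08 rad (4.5 degrees) of the pointer's direction, still, and held up by the robot (contact over 0.5 N) and by nothing else (all of step 1 and angle between the x axis of flap and the x axis of pointer_tip, either way round below 0.08 rad and angular speed of flap below 0.1 rad/s and contact force between any of the fingers, the arm and flap above 0.5 N and contact force between flap and panel below 0.1 N and contact force between flap and jar below 0.1 N and contact force between flap and roll below 0.1 N and contact force between flap and glue below 0.1 N); the arm keeps its last pose, push and grip.
It fails at once if the pointer is moved off its setting (tip by more than 10 mm) (distance of pointer_tip from where it was at the start of the episode above 0.01 m).
It fails at once if the jar is pushed more than 30 mm or tipped (distance of jar from where it was at the start of the episode above 0.03 m or angle between jar's own z axis and vertical above 0.4 rad).
It fails at once if the roll is pushed more than 30 mm or tipped (distance of roll from where it was at the start of the episode above 0.03 m or angle between roll's own z axis and vertical above 0.4 rad).
It fails at once if the glue is pushed more than 30 mm or tipped (distance of glue from where it was at the start of the episode above 0.03 m or angle between glue's own z axis and vertical above 0.4 rad).
It also fails if it takes over 58 s, if anything falls off the work surface, if the arm or the gripper's body presses on something with over 40 N, if the wrist force passes 120 N, or if a joint passes its speed limit or range.

### The arm

A 6-joint arm with a two-finger parallel gripper is mounted at the origin on the work surface. World frame = base frame: x ahead of the robot, y to its left, z up, the work surface at z = 0. Lengths are in m, angles in degrees, forces in N, time in s.
With the tool pointing down it reaches from about 0.3 to 0.875 m from the base axis. Payload 4.2 kg.
Tool frame: the origin (TCP) lies midway between the tips of the shut fingers; the grasp point (between the pads) lies 19 mm behind it (bot.hold_point_z is the distance from the TCP to the grasp point, in m); z points along the fingers, y is the line along which they close (so a half turn about z gives the same grasp; the last joint's range is limited). The gripper opens to 85 mm and grips with 20 to 120 N. Pads are 22 mm wide; open, the fingers measure 114 mm over their backs; the gripper's body (76 mm by 85 mm) begins 54 mm behind the grasp point. The pads swing forward as they close: fully open they stand 13 mm farther back than shut.
Start: joints at [-68.01, 18.312, 89.639, -0, 72.044, -1.146], TCP at [0.226, -0.529, 0.231] pointing down, gripper open.
Joint ranges: [-177.97, 177.97], [-48.28, 115.42], [12.27, 149.76], [-77.06, 257.06], [2.81, 150.46], [-146.56, 146.56]. Speed limits (degrees/s): [147.25, 147.25, 180, 180, 180, 180].

### API

Orientations are given as a 3x3 rotation matrix whose columns are the frame's x, y, z axes.
In Python, from rig import bot, viewer gives the robot as it stands.
- The arm moves only by the shell command python3 -m handwheel 'ROWS'. ROWS is JSON, a list of rows, each a list of 7 numbers: the turn, a rotation vector about the tool's x, y, z in rad, then the shift along the tool's x, y, z in mm, then the closure, from 0 (fully open) to 1 (shut). In form: [[rx, ry, rz, x, y, z, gripper], ...]. A call has 1 to 8 rows; each row is the pose to reach, as a shift and turn from the pose commanded when the call began, along the tool's axes at that moment; what a row does not reach only later rows make up. A row lasts 1/12 s, in which the tool goes at most 41.7 mm and 7.16 degrees, less where a joint would pass 70% of its speed; a pose out of reach is approached as far as the arm can. A call with a gripper value outside its range is refused whole. The fingers move at their own pace and stop on an object; the grip force is fixed at half the most. Time passes only in rows, so rows that repeat a pose let the fingers close. It gives the time, the measured TCP pose, the force, the opening and the grip force at its end, in the units of the state.
- bot.state(): the state, without advancing time (a new reading comes with each control period).
- viewer.snapshot(name): name is "scene" or "top" or "wrist"; returns the picture (400x640x3 uint8, blue, green, red); there is no depth.
- viewer.camera_info(name): a dict with "fx", "fy", "cx", "cy" (pixels), "origin" and "rotation" of the camera in the world. Camera axes: x right, y down, z forward; pixel columns grow to the right and rows downward; lengths in m; the calibration is good to about 2 mm. A picture is of the moment at which its call begins: read the wrist's pose just before it. camera_info takes no time and is no camera call; for the wrist camera it gives the pose at the moment of the call.
- bot.finish_job(): hands the job in; it is judged then, once.
The state is a dict: "clock": time; "q": joint angles; "dq": joint speeds; "joint_efforts": joint torques, N m; "tcp_pos": TCP position; "tcp_rot": TCP orientation; "ft_force": force on the tool from outside, world axes, zero at the start; "moment": the same for the moment, N m; "grip_width": finger opening in m; "grip_force": force on a finger pad.
Only numpy, scipy, OpenCV 4.12 (cv2) and the standard library are available. Lean on these libraries where they do the work, as an engineer would, in place of code of your own. Each camera call takes 0.05 s, during which the arm holds its last target. There are 200 camera calls.

## Working session

There is one attempt and no reset: what is moved stays moved. The work goes in short steps, Python scripts to look and compute and a shell command to move; the robot and the scene stay as the last step left them, time stands still between calls to the robot, and variables do not carry over. Pictures are saved under pics/ and viewed, at most 12 in all, crops included, and the job is handed in when it is done.

```bash
ls; mkdir -p pics
python3 - <<'E'
from rig import bot, viewer
import cv2,numpy as np
for n in("scene","top"):
    im=viewer.snapshot(n); cv2.imwrite(f"pics/{n}0.png",im)
    print(n,viewer.camera_info(n))
print(bot.state(), bot.hold_point_z)
E
```

```text
pics
scene {'fx': 414.0420773469647, 'fy': 414.0420773469647, 'cx': 313.0447926324855, 'cy': 203.01194667098295, 'origin': array([1.34248352, 0.40668283, 1.0228181 ]), 'rotation': array([[-0.46676509,  0.62203058, -0.62865595],
       [ 0.88436385,  0.32382301, -0.33621309],
       [-0.00556156, -0.71289313, -0.70125064]])}
top {'fx': 457.6160739601575, 'fy': 457.6160739601575, 'cx': 321.1237411328614, 'cy': 198.98681275305708, 'origin': array([ 0.4077693 , -0.01443812,  1.45033437]), 'rotation': array([[ 0.02111016, -0.99499937,  0.09762486],
       [-0.99976459, -0.0214986 , -0.00292854],
       [ 0.00501269, -0.09754006, -0.99521898]])}
{'clock': 0.1, 'q': array([-6.80079103e+01,  1.83492885e+01,  8.96983471e+01,  9.64956562e-04,
        7.20428927e+01, -1.14780876e+00]), 'dq': array([-0.01150147, -0.05004774, -0.18925292,  0.05093355, -0.00738919,
        0.07477919]), 'joint_efforts': array([ 9.50706890e-04, -4.16407764e+01, -2.34703285e+01,  8.67693143e-05,
        4.88563630e-03, -5.38640194e-06]), 'tcp_pos': array([ 0.22579736, -0.52836731,  0.23056043]), 'tcp_rot': array([[ 9.19550126e-01,  3.92972306e-01, -5.76826612e-04],
       [ 3.92972727e-01, -9.19548950e-01,  1.47104653e-03],
       [ 4.76602426e-05, -1.57937815e-03, -9.99998752e-01]]), 'ft_force': array([-0.03437296, -0.06578422,  0.64700813]), 'moment': array([-0.00322467, -0.01984378, -0.03324985]), 'grip_force': 0.0, 'grip_width': 0.08540188110720522} 0.0187
```

View pics/scene0.png

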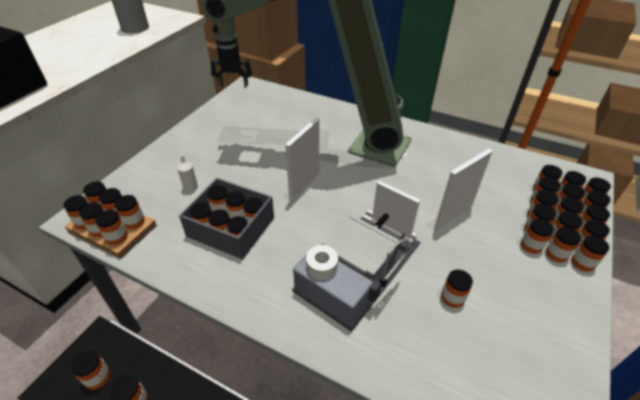

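View pics/top0.png

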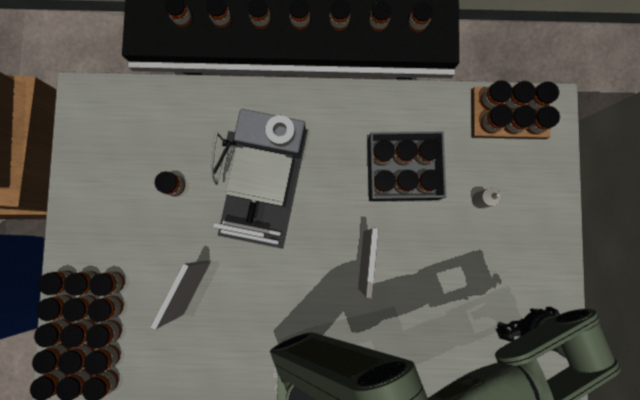

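Two views show three white boards. In scene/top pixels they are (303,160)/(370,262), (465,190)/(180,295), and one at (397,210)/(247,233). The third stands in the machine's slot and is the smallest, so it is the panel I want. I'll check it in one close crop. The crate is at top (406,165), glue at (490,197), jar at (168,183) and roll at (280,130).

```bash
cat > h.py <<'E'
import numpy as np,cv2
from rig import bot,viewer
def onplane(n,px,z,ci=None):
    c=ci or viewer.camera_info(n)
    px=np.atleast_2d(np.array(px,float))
    d=np.c_[(px[:,0]-c['cx'])/c['fx'],(px[:,1]-c['cy'])/c['fy'],np.ones(len(px))]@np.array(c['rotation']).T
    o=np.array(c['origin']); z=np.broadcast_to(z,len(px))
    return o+d*((z-o[2])/d[:,2])[:,None]
def proj(n,P,ci=None):
    c=ci or viewer.camera_info(n)
    p=(np.atleast_2d(P)-np.array(c['origin']))@np.array(c['rotation'])
    return np.c_[p[:,0]/p[:,2]*c['fx']+c['cx'],p[:,1]/p[:,2]*c['fy']+c['cy']]
E
python3 - <<'E'
import cv2,numpy as np
t=cv2.imread('pics/top0.png'); s=cv2.imread('pics/scene0.png')
a=cv2.resize(t[90:260,140:460],None,fx=2.5,fy=2.5,interpolation=cv2.INTER_CUBIC)
b=cv2.resize(s[150:330,280:440],None,fx=3.3,fy=3.3,interpolation=cv2.INTER_CUBIC)
cv2.imwrite('pics/ta.png',a);cv2.imwrite('pics/sb.png',b)
E
```

```text
(no output)
```

View pics/ta.png

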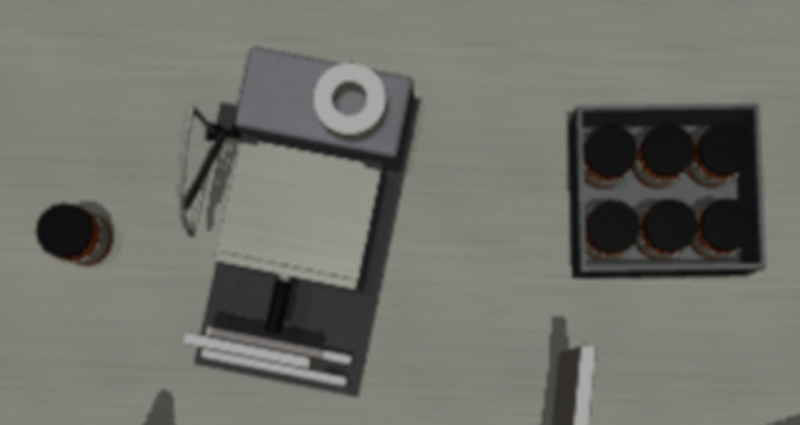

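View pics/sb.png

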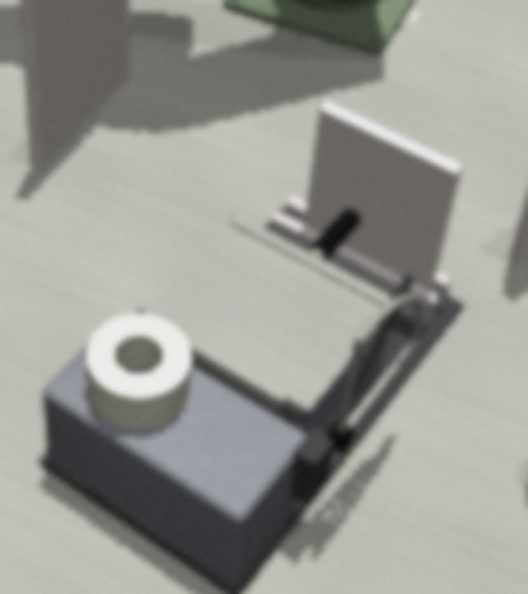

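The panel stands between the two lips in front of the flap's handle. In the crop of the top view its top edge runs from (185,338) to (308,362). The crate rim, the flap and the housing corners are all readable there. Now I'll compute poses.

Run:
```python
from h import *
ta=lambda L:[(140+u/2.5,90+v/2.5) for u,v in L]
T=lambda L,z:onplane('top',ta(L),z)
np.set_printoptions(precision=4,suppress=True)
p=T([(185,338),(308,362)],.198); print('panel top',p[:,:2],p.mean(0),np.linalg.norm(p[0]-p[1]),np.degrees(np.arctan2(*(p[0]-p[1])[[1,0]])))
sb=lambda L:[(280+u/3.3,150+v/3.3) for u,v in L]
p=onplane('scene',sb([(325,104),(459,168)]),.198);print('panel scene',p,np.linalg.norm(p[0]-p[1]))
h=T([(252,47),(413,78),(397,155),(238,125)],.113);print('housing',h[:,:2])
f=T([(258,142),(382,168),(357,288),(217,262)],.1125);print('flap',f[:,:2],np.linalg.norm(f[2]-f[3]))
fd=h[0]-h[1];print('yaw h',np.degrees(np.arctan2(fd[1],fd[0]))-90,'flapedge',np.degrees(np.arctan2(*(f[3]-f[2])[[1,0]]))-90)
c=T([(572,108),(757,106),(763,268),(577,272)],.1);print('crate',c[:,:2],c.mean(0)); e=c[3]-c[2];print(np.degrees(np.arctan2(e[1],e[0]))-90)
b=onplane('top',ta([(205,330),(350,358),(203,355),(346,382)]),.044);print('lips',b[:,:2])
print('handle',T([(288,280),(275,328)],.11)[:,:2])
print('glue',onplane('top',[(490,197)],.08),'jar',onplane('top',[(167,183)],.095))
print('board2 near crate', onplane('top',[(374,231),(368,296)],.24))
```

```text
panel top [[0.4524 0.2729]
 [0.4291 0.1377]] [0.4407 0.2053 0.198 ] 0.13712930651697927 80.22398008669994
panel scene [[0.4313 0.1422 0.198 ]
 [0.4559 0.2753 0.198 ]] 0.1353253492259221
housing [[0.8048 0.2276]
 [0.7712 0.0341]
 [0.6775 0.0508]
 [0.7095 0.2406]]
flap [[0.6896 0.2161]
 [0.6616 0.0682]
 [0.5183 0.0936]
 [0.5454 0.2589]] 0.1674774056640062
yaw h -9.840148919477173 flapedge -9.311818747274089
crate [[ 0.7422 -0.1576]
 [ 0.7496 -0.3806]
 [ 0.5535 -0.3867]
 [ 0.544  -0.1657]] [ 0.6473 -0.2727  0.1   ]
2.4748345659776163
lips [[0.4682 0.2841]
 [0.4377 0.1052]
 [0.4375 0.2853]
 [0.4083 0.1092]]
handle [[0.5262 0.1751]
 [0.4694 0.1884]]
glue [[ 0.5592 -0.5275  0.08  ]] jar [[0.5787 0.4419 0.095 ]]
board2 near crate [[ 0.4446 -0.1594  0.24  ]
 [ 0.2753 -0.1454  0.24  ]]
```

Everything agrees: panel 137 mm wide, yaw −9.8°, flap yaw about −9.5°, and crate about 221 x 196 mm, yaw 2.2°. I'll go up first, then cross over board 2 to above the panel.

```bash
cat >> h.py <<'E'
from scipy.spatial.transform import Rotation as Ro
def tool(yaw,tilt=0):
    """tool down, tool y along world heading yaw (deg), then tilted by tilt deg about the world axis at yaw+90"""
    a=np.radians(yaw); y=np.array([np.cos(a),np.sin(a),0]); z=np.array([0,0,-1.]); R=np.c_[np.cross(y,z),y,z]
    return Ro.from_rotvec(np.radians(tilt)*np.array([-np.sin(a),np.cos(a),0])).as_matrix()@R
def rel(p,R):
    s=bot.state(); R0=np.array(s['tcp_rot'])
    print('rows:',Ro.from_matrix(R0.T@R).as_rotvec().round(3),(1000*R0.T@(np.array(p)-s['tcp_pos'])).round(1))
E
python3 -m handwheel '[[0,0,0,0,0,-40,0],[0,0,0,0,0,-80,0],[0,0,0,0,0,-120,0],[0,0,0,0,0,-160,0],[0,0,0,0,0,-200,0],[0,0,0,0,0,-200,0]]'
python3 -c "
from h import *
rel([.435,.206,.42],tool(-9.8))"
```

```text
clock: 0.6
tcp_pos: [0.2265, -0.5303, 0.4399]
tcp_rot: [[0.92, 0.393, 0.006], [0.393, -0.919, -0.014], [-0.0, 0.015, -1.0]]
ft_force: [0.3, 0.9, 0.2]
grip_width: 0.0851
grip_force: 0.0
rows: [ 0.014  0.008 -0.996] [ 481.  -595.4   10.5]
```

```bash
python3 -m handwheel '[[0.015,0,-0.996,481,-595,10,0],[0.015,0,-0.996,481,-595,10,0],[0.015,0,-0.996,481,-595,10,0],[0.015,0,-0.996,481,-595,10,0],[0.015,0,-0.996,481,-595,10,0],[0.015,0,-0.996,481,-595,10,0],[0.015,0,-0.996,481,-595,10,0],[0.015,0,-0.996,481,-595,10,0]]'
python3 -c "
from h import *
rel([.435,.206,.42],tool(-9.8))"
```

```text
clock: 1.27
tcp_pos: [0.3165, -0.2061, 0.4265]
tcp_rot: [[0.165, 0.986, -0.011], [0.986, -0.165, 0.009], [0.007, -0.013, -1.0]]
ft_force: [1.0, 0.1, 0.1]
grip_width: 0.0851
grip_force: 0.0
rows: [-0.013 -0.007  0.005] [425.9  49.    8.9]
```

```bash
python3 -m handwheel '[[-0.01,0,0.005,426,49,7,0],[-0.01,0,0.005,426,49,7,0],[-0.01,0,0.005,426,49,7,0],[-0.01,0,0.005,426,49,7,0],[-0.01,0,0.005,426,49,7,0],[-0.01,0,0.005,426,49,7,0],[-0.01,0,0.005,426,49,7,0],[-0.01,0,0.005,426,49,7,0]]'
python3 -m handwheel '[[0,0,0,92,11,2,0],[0,0,0,92,11,2,0],[0,0,0,92,11,2,0],[0,0,0,92,11,2,0],[0,0,0,92,11,2,0]]'
python3 - <<'E'
from h import *
ci=viewer.camera_info('wrist'); im=viewer.snapshot('wrist'); cv2.imwrite('pics/w1.png',im)
import pickle; pickle.dump(ci,open('w1.pkl','wb'))
print(bot.state()['tcp_pos'],ci['origin'],proj('wrist',[.442,.207,.198]))
rel([.435,.206,.42],tool(-9.8))
E
```

```text
clock: 1.93
tcp_pos: [0.4103, 0.1139, 0.4229]
tcp_rot: [[0.175, 0.985, -0.001], [0.985, -0.175, 0.007], [0.006, -0.003, -1.0]]
ft_force: [1.4, -0.4, 0.2]
grip_width: 0.0854
grip_force: 0.0
clock: 2.35
tcp_pos: [0.4373, 0.2002, 0.4211]
tcp_rot: [[0.174, 0.985, -0.003], [0.985, -0.174, 0.006], [0.005, -0.004, -1.0]]
ft_force: [0.0, -0.4, 0.5]
grip_width: 0.0856
grip_force: 0.0
[0.43720625 0.19953355 0.42162051] [0.44894393 0.26508901 0.56453356] [[323.96168254 171.11498621]]
rows: [-0.003 -0.006 -0.005] [ 6.  -3.3  1.7]
```

View pics/w1.png

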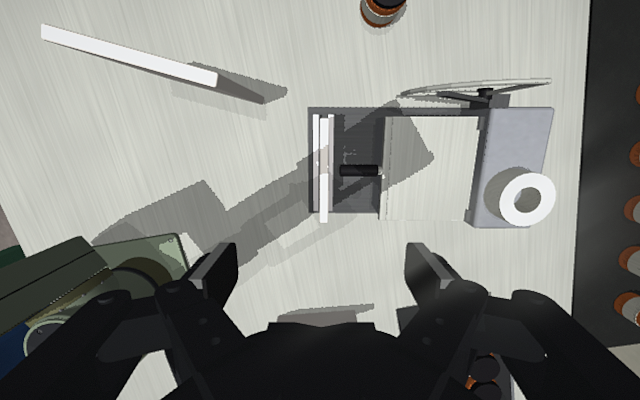

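The wrist view shows the slot at columns 313–333. The panel's top edge is the white strip at about (323,118)–(324,222), between the lips. The black handle is at (340–380,170), the roll at (527,200) and the jar at (383,8). Next I'll extract the strip edges.

Run:
```python
from h import *
import pickle
im=cv2.imread('pics/w1.png');ci=pickle.load(open('w1.pkl','rb'));g=im.min(2)
for r in(112,120,135,160,185,205,215,220,224): print(r,list(g[r,306:340]))
# handle dark bar
for r in(160,170,180): print(r,list(g[r,336:386:3]))
for c in(348,360,372):print(c,list(g[155:188,c]))
print(onplane('wrist',[(340,170),(380,170)],.12,ci))
```

```text
112 [np.uint8(201), np.uint8(167), np.uint8(115), np.uint8(100), np.uint8(104), np.uint8(104), np.uint8(103), np.uint8(102), np.uint8(101), np.uint8(99), np.uint8(100), np.uint8(99), np.uint8(100), np.uint8(102), np.uint8(103), np.uint8(103), np.uint8(102), np.uint8(103), np.uint8(103), np.uint8(103), np.uint8(102), np.uint8(101), np.uint8(100), np.uint8(98), np.uint8(97), np.uint8(97), np.uint8(98), np.uint8(100), np.uint8(102), np.uint8(103), np.uint8(102), np.uint8(102), np.uint8(101), np.uint8(102)]
120 [np.uint8(203), np.uint8(171), np.uint8(118), np.uint8(100), np.uint8(103), np.uint8(96), np.uint8(120), np.uint8(238), np.uint8(246), np.uint8(241), np.uint8(242), np.uint8(250), np.uint8(204), np.uint8(111), np.uint8(234), np.uint8(248), np.uint8(243), np.uint8(242), np.uint8(242), np.uint8(242), np.uint8(243), np.uint8(246), np.uint8(223), np.uint8(190), np.uint8(193), np.uint8(195), np.uint8(202), np.uint8(160), np.uint8(87), np.uint8(59), np.uint8(66), np.uint8(66), np.uint8(66), np.uint8(67)]
135 [np.uint8(203), np.uint8(167), np.uint8(117), np.uint8(103), np.uint8(106), np.
[... 4992 characters left out ...]
8(71), np.uint8(101), np.uint8(77), np.uint8(74), np.uint8(65), np.uint8(66), np.uint8(65), np.uint8(60), np.uint8(56), np.uint8(57), np.uint8(57), np.uint8(56)]
372 [np.uint8(61), np.uint8(57), np.uint8(58), np.uint8(60), np.uint8(61), np.uint8(59), np.uint8(57), np.uint8(59), np.uint8(57), np.uint8(38), np.uint8(8), np.uint8(14), np.uint8(18), np.uint8(20), np.uint8(23), np.uint8(29), np.uint8(33), np.uint8(26), np.uint8(21), np.uint8(19), np.uint8(22), np.uint8(38), np.uint8(61), np.uint8(58), np.uint8(57), np.uint8(57), np.uint8(65), np.uint8(80), np.uint8(83), np.uint8(83), np.uint8(84), np.uint8(83), np.uint8(78)]
[[0.46601011 0.19281644 0.12      ]
 [0.52908698 0.18170331 0.12      ]]
```

Run:
```python
from h import *
import pickle
np.set_printoptions(precision=4,suppress=True)
ci=pickle.load(open('w1.pkl','rb'));W=lambda L,z:onplane('wrist',L,z,ci)
p=W([(323.7,117.5),(323.4,223)],.198);print(p,p.mean(0),np.linalg.norm(p[0]-p[1]),np.degrees(np.arctan2(*(p[0]-p[1])[[1,0]]))-90)
t=W([(319.6,170),(327.8,170)],.198);print(np.linalg.norm(t[0]-t[1]))
h=W([(339,170),(380,170)],.115);print('handle',h)
m=p.mean(0); g=m.copy(); g[2]=.198-.014-.0187
rel([g[0],g[1],.24],tool(-9.8)); rel(g,tool(-9.8))
```

```text
[[0.4532 0.2748 0.198 ]
 [0.4287 0.1363 0.198 ]] [0.441  0.2056 0.198 ] 0.14061606279988417 -10.03688772185906
0.010834578033838926
handle [[0.4646 0.1923 0.115 ]
 [0.53   0.1808 0.115 ]]
rows: [-0.003 -0.006 -0.005] [  5.6   3.2 181.6]
rows: [-0.003 -0.006 -0.005] [  5.2   3.4 256.3]
```

The panel centre is at (0.441, 0.2056), and its width reads 140.6 mm against the given 140. Going down to grip it.

```bash
python3 -m handwheel '[[-0.003,-0.006,-0.005,5.5,3.3,40,0],[-0.003,-0.006,-0.005,5.5,3.3,80,0],[-0.003,-0.006,-0.005,5.5,3.3,120,0],[-0.003,-0.006,-0.005,5.5,3.3,160,0],[-0.003,-0.006,-0.005,5.5,3.3,200,0],[-0.003,-0.006,-0.005,5.5,3.3,230,0],[-0.003,-0.006,-0.005,5.5,3.3,255,0],[-0.003,-0.006,-0.005,5.5,3.3,256,0]]'
python3 -c "
from h import *
rel([.441,.2056,.165],tool(-10))"
```

```text
clock: 3.07
tcp_pos: [0.4381, 0.2039, 0.162]
tcp_rot: [[0.173, 0.985, -0.008], [0.985, -0.173, -0.004], [-0.005, -0.007, -1.0]]
ft_force: [-0.5, -0.8, 0.8]
grip_width: 0.0854
grip_force: 0.0
rows: [-0.007  0.005  0.001] [ 2.2  2.5 -3. ]
```

```bash
python3 -m handwheel '[[0,0,0,2,2,-2,0],[0,0,0,2,2,-2,0.6],[0,0,0,2,2,-2,1],[0,0,0,2,2,-2,1],[0,0,0,2,2,-2,1],[0,0,0,2,2,-2,1],[0,0,0,2,2,-2,1],[0,0,0,2,2,-2,1]]'
python3 -m handwheel '[[0,0,0,0,0,0,1],[0,0,0,0,0,0,1],[0,0,0,0,0,0,1],[0,0,0,0,0,0,1],[0,0,0,0,0,0,1],[0,0,0,0,0,0,1]]'
```

```text
clock: 3.73
tcp_pos: [0.4437, 0.209, 0.1685]
tcp_rot: [[0.17, 0.985, 0.001], [0.985, -0.17, 0.001], [0.001, 0.001, -1.0]]
ft_force: [-0.9, 0.3, 3.9]
grip_width: 0.0115
grip_force: 59.2
clock: 4.23
tcp_pos: [0.4438, 0.209, 0.1685]
tcp_rot: [[0.17, 0.985, 0.001], [0.985, -0.17, 0.001], [0.001, 0.001, -1.0]]
ft_force: [-0.5, 0.0, 5.1]
grip_width: 0.0113
grip_force: 59.5
```

The grip is firm (11.4 mm, 59 N). With TCP z at 0.1685 and the foot at 0.008, the foot lies 160 mm below the TCP. Lifting straight up.

```bash
python3 -m handwheel '[[0,0,0,0,0,-10,1],[0,0,0,0,0,-30,1],[0,0,0,0,0,-55,1],[0,0,0,0,0,-80,1],[0,0,0,0,0,-110,1],[0,0,0,0,0,-145,1],[0,0,0,0,0,-180,1],[0,0,0,0,0,-200,1]]'
python3 -c "
from h import *
rel([.57,-.276,.37],tool(2.2))"
```

```text
clock: 4.9
tcp_pos: [0.4442, 0.2087, 0.3718]
tcp_rot: [[0.17, 0.985, 0.005], [0.985, -0.17, 0.002], [0.003, 0.005, -1.0]]
ft_force: [0.2, 0.7, -2.3]
grip_width: 0.0112
grip_force: 58.7
rows: [ 0.005 -0.003 -0.209] [-456.3  206.4    1.3]
```

```bash
python3 -m handwheel '[[0,0,-0.02,-25,11,1,1],[0,0,-0.05,-60,27,1,1],[0,0,-0.08,-95,43,1,1],[0,0,-0.1,-130,59,1,1],[0,0,-0.12,-165,75,1,1],[0,0,-0.14,-200,90,1,1],[0,0,-0.16,-235,106,1,1],[0,0,-0.18,-270,122,1,1]]'
python3 -c "
from h import *
rel([.57,-.276,.37],tool(2.2))"
```

```text
clock: 5.57
tcp_pos: [0.5176, -0.0802, 0.3665]
tcp_rot: [[-0.01, 1.0, -0.0], [1.0, 0.01, 0.001], [0.001, -0.0, -1.0]]
ft_force: [0.3, 0.7, -2.4]
grip_width: 0.0111
grip_force: 58.7
rows: [-0.    -0.001 -0.028] [-196.3   50.4   -3.6]
```

```bash
python3 -m handwheel '[[0,0,-0.01,-35,7,-3,1],[0,0,-0.02,-70,14,-3,1],[0,0,-0.028,-105,21,-3,1],[0,0,-0.028,-140,21,-3,1],[0,0,-0.028,-170,17,-3,1],[0,0,-0.028,-190,12,-3,1],[0,0,-0.028,-196,12,-3,1],[0,0,-0.028,-196,12,-3,1]]'
python3 - <<'E'
from h import *
import pickle
ci=viewer.camera_info('wrist'); pickle.dump(ci,open('w2.pkl','wb'))
im=viewer.snapshot('wrist'); cv2.imwrite('pics/w2.png',im)
s=viewer.snapshot('scene'); cv2.imwrite('pics/s2.png',s)
cv2.imwrite('pics/c2.png',np.hstack([cv2.resize(im,(400,250)),cv2.resize(s[80:280,140:460],(400,250))]))
print(bot.state()['tcp_pos'],bot.state()['ft_force'])
print(proj('wrist',[[.544,-.166,.1],[.5535,-.387,.1]],ci))
E
```

```text
clock: 6.23
tcp_pos: [0.5312, -0.2756, 0.3688]
tcp_rot: [[-0.034, 0.999, -0.001], [0.999, 0.034, 0.001], [0.001, -0.001, -1.0]]
ft_force: [0.7, 0.5, -3.1]
grip_width: 0.0111
grip_force: 58.7
[ 0.53163475 -0.27335704  0.36936938] [-0.19635278  0.21073482 -2.41303903]
[[332.92225297  92.93009895]
 [332.51653911 240.975658  ]]
```

View pics/c2.png

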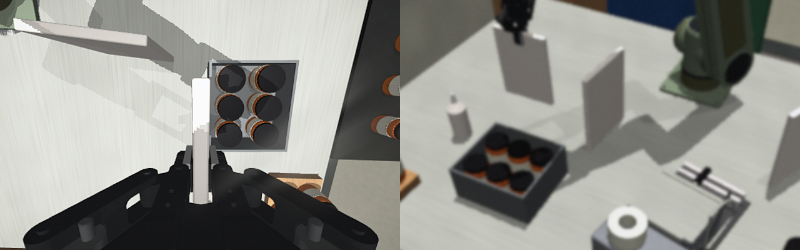

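The wrist half shows the panel hanging in front of the crate's near rim (crate at scaled (208–298, 62–150)). Board 2 is well clear at the left (20–145, 35). The scene half confirms the panel is held upright. Next I'll compute the tilted pre-place and place poses.

Run:
```python
from h import *
import pickle
ci=pickle.load(open('w2.pkl','rb'))
print(onplane('wrist',[(336,99),(477,99),(461,241)],.1,ci))
R=tool(2.2,18)
for z in(.12,.03,.002): rel(np.array([.507,-.276,z])-.1605*R[:,2],R)
```

```text
[[ 0.54864814 -0.17377787  0.1       ]
 [ 0.74490334 -0.16699141  0.1       ]
 [ 0.7579287  -0.37995347  0.1       ]]
rows: [ 0.314 -0.002 -0.001] [-1.9 24.9 96.7]
rows: [ 0.314 -0.002 -0.001] [ -2.   24.9 186.7]
rows: [ 0.314 -0.002 -0.001] [ -2.1  24.9 214.7]
```

```bash
python3 -m handwheel '[[0.1,0,0,-2,8,15,1],[0.2,0,0,-2,16,45,1],[0.314,0,0,-2,25,75,1],[0.314,0,0,-2,25,97,1],[0.314,0,0,-2,25,125,1],[0.314,0,0,-2,25,155,1],[0.314,0,0,-2,25,180,1],[0.314,0,0,-2,25,187,1]]'
python3 - <<'E'
from h import *
R=tool(2.2,18)
rel(np.array([.508,-.276,.002])-.1605*R[:,2],R)
print(bot.state()['ft_force'])
E
```

```text
clock: 7.0
tcp_pos: [0.5558, -0.2723, 0.1784]
tcp_rot: [[-0.039, 0.949, -0.314], [0.999, 0.039, -0.008], [0.005, -0.314, -0.949]]
ft_force: [-0.1, 1.5, -2.9]
grip_width: 0.011
grip_force: 59.7
rows: [-0.005 -0.004  0.002] [-2.   9.1 22. ]
[-0.10058946  1.53048122 -2.85646333]
```

```bash
python3 -m handwheel '[[-0.005,-0.004,0.002,-2,3,6,1],[-0.005,-0.004,0.002,-2,6,12,1],[-0.005,-0.004,0.002,-2,7,17,1],[-0.005,-0.004,0.002,-2,7,17,1],[-0.005,-0.004,0.002,-2,7,17,1]]'
python3 -m handwheel '[[0,0,0,0,1,3,1],[0,0,0,0,1,3,1],[0,0,0,0,1,3,1]]'
python3 -c "
from h import *
R=tool(2.2,18)
rel(np.array([.508,-.276,.002])-.1605*R[:,2],R)"
```

```text
clock: 7.42
tcp_pos: [0.5586, -0.2771, 0.1653]
tcp_rot: [[-0.036, 0.953, -0.302], [0.999, 0.033, -0.015], [-0.004, -0.302, -0.953]]
ft_force: [0.7, 0.3, -2.2]
grip_width: 0.011
grip_force: 59.7
clock: 7.67
tcp_pos: [0.5583, -0.2771, 0.1614]
tcp_rot: [[-0.036, 0.952, -0.303], [0.999, 0.033, -0.015], [-0.004, -0.303, -0.953]]
ft_force: [0.1, 0.2, -2.4]
grip_width: 0.011
grip_force: 59.7
rows: [ 0.006  0.003 -0.003] [3.1 1.4 6.6]
```

```bash
for i in 1 2 3; do echo; done; python3 -m handwheel '[[0,0,0,0,1,3,1],[0,0,0,0,1,3,1],[0,0,0,0,1,3,1]]'; python3 -m handwheel '[[0,0,0,0,1,2,1],[0,0,0,0,1,2,1],[0,0,0,0,1,2,1]]' | grep -E 'pos|ft'
```

```text
clock: 7.92
tcp_pos: [0.5582, -0.277, 0.1578]
tcp_rot: [[-0.036, 0.952, -0.304], [0.999, 0.033, -0.014], [-0.004, -0.304, -0.953]]
ft_force: [-0.4, -0.3, -2.4]
grip_width: 0.0108
grip_force: 59.7
tcp_pos: [0.5586, -0.277, 0.1556]
ft_force: [0.2, 0.1, -2.7]
```

```bash
python3 -m handwheel '[[0,0,0,0,0.6,2,1],[0,0,0,0,0.6,2,1],[0,0,0,0,0.6,2,1]]'| grep -E 'pos|ft'; python3 -m handwheel '[[0,0,0,0,0.6,2,1],[0,0,0,0,0.6,2,1],[0,0,0,0,0.6,2,1]]' | grep -E 'pos|ft'
```

```text
tcp_pos: [0.559, -0.2773, 0.1546]
ft_force: [1.8, -1.1, 3.1]
tcp_pos: [0.5593, -0.2774, 0.1544]
ft_force: [2.0, 0.4, 11.2]
```

The foot touched the bench at TCP z ≈ 0.1545 (0.1546 expected). Opening the fingers, then backing out along the tool axis.

```bash
python3 -m handwheel '[[0,0,0,0,0,0,0.8],[0,0,0,0,0,0,0.6],[0,0,0,0,0,0,0.3],[0,0,0,0,0,0,0],[0,0,0,0,0,0,0],[0,0,0,0,0,0,0],[0,0,0,0,0,0,0]]'
python3 -m handwheel '[[0,0,0,0,0,-15,0],[0,0,0,0,0,-40,0],[0,0,0,0,0,-70,0],[0,0,0,0,0,-100,0],[0,0,0,0,0,-135,0],[0,0,0,0,0,-170,0],[0,0,0,0,0,-200,0],[0,0,0,0,0,-200,0]]'
python3 - <<'E'
from h import *
s=viewer.snapshot('scene'); t=viewer.snapshot('top')
cv2.imwrite('pics/s3.png',s);cv2.imwrite('pics/t3.png',t)
cv2.imwrite('pics/c3.png',np.hstack([cv2.resize(s[100:280,150:330],(390,390),interpolation=2),cv2.resize(t[110:290,330:510],(390,390),interpolation=2)]))
E
```

```text
clock: 9.25
tcp_pos: [0.5585, -0.277, 0.1514]
tcp_rot: [[-0.036, 0.952, -0.304], [0.999, 0.033, -0.014], [-0.004, -0.304, -0.953]]
ft_force: [-0.2, -0.7, 0.2]
grip_width: 0.0853
grip_force: 0.0
clock: 9.92
tcp_pos: [0.6216, -0.2744, 0.3483]
tcp_rot: [[-0.037, 0.956, -0.293], [0.999, 0.033, -0.019], [-0.009, -0.293, -0.956]]
ft_force: [-0.7, -0.4, 1.4]
grip_width: 0.0855
grip_force: 0.0
```

View pics/c3.png

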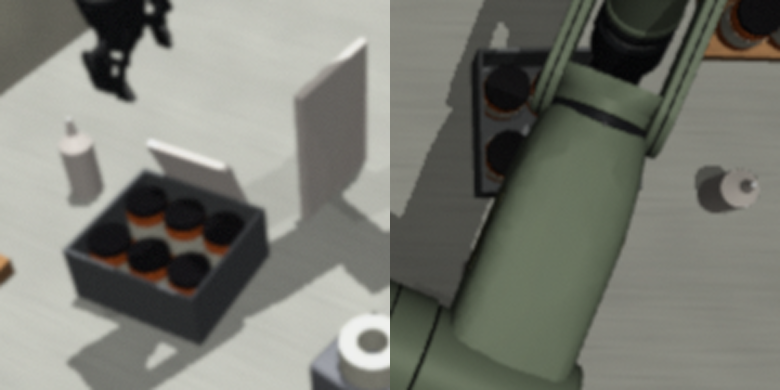

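The panel is standing against the crate rim with its foot out in front (scene crop: top edge (148,143)–(230,170)), and the glue bottle is untouched. I'll check the panel numerically and look closely at the pointer in the two early views.

Run:
```python
from h import *
import pickle
np.set_printoptions(precision=4,suppress=True)
p=onplane('scene',[(150+148/2.167,100+143/2.167),(150+230/2.167,100+169/2.167)],.182);print('panel top far edge',p,np.linalg.norm(p[0]-p[1]))
s=cv2.imread('pics/scene0.png');w=cv2.imread('pics/w1.png');t=cv2.imread('pics/top0.png')
A=cv2.resize(s[205:305,360:425],None,fx=4.5,fy=4.5,interpolation=2)   # 292x450
B=cv2.resize(t[125:190,205:245],None,fx=6,fy=6,interpolation=2)       # 240x390
C=cv2.resize(w[65:125,390:560],None,fx=1,fy=1)
C=cv2.resize(w[65:125,460:510],None,fx=5,fy=5,interpolation=2)  #250x300
M=np.zeros((450,790,3),np.uint8);M[:,:292]=A[:450,:292];M[:390,295:535]=B;M[:300,540:790]=C
cv2.imwrite('pics/ptr.png',M)
```

```text
panel top far edge [[ 0.5793 -0.3434  0.182 ]
 [ 0.5724 -0.2038  0.182 ]] 0.13969796342468807
```

View pics/ptr.png

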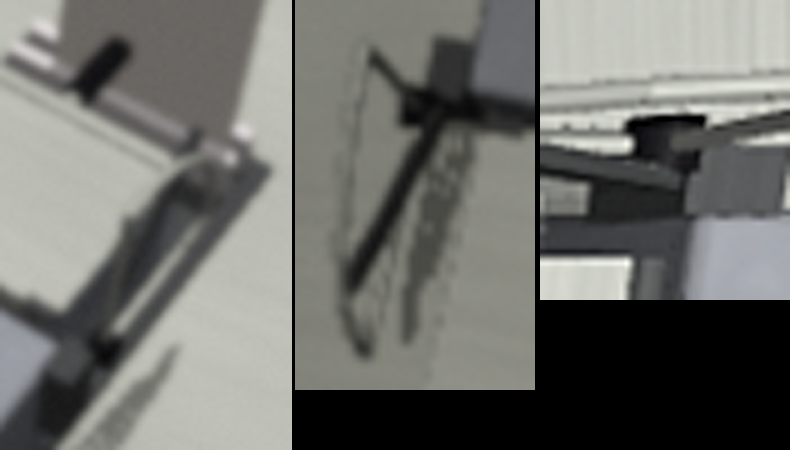

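The middle tile (top view) shows the pointer bar running from the knob (432,110) to its tip at (350,288), i.e. top pixel (214.2,173). The left tile (scene) shows it foreshortened, with its tip near (128,222). I'll cast both tips onto the pointer's vertical plane.

Run:
```python
from h import *
np.set_printoptions(precision=4,suppress=True)
a=np.radians(-10);X=np.array([np.cos(a),np.sin(a),0]);Y=np.array([-np.sin(a),np.cos(a),0])
H=np.array([.680,.153,.110])
def ray(n,px):
    c=viewer.camera_info(n);d=np.array(c['rotation'])@[(px[0]-c['cx'])/c['fx'],(px[1]-c['cy'])/c['fy'],1];return np.array(c['origin']),d
def onside(n,px,y):
    o,d=ray(n,px);P=o+d*((y-(o-H)@Y)/(d@Y));v=P-H;return v@X,v[2]
for n,px in(('top',(214.2,173)),('top',(227.8,143.3)),('scene',(388.4,254.3)),('scene',(383.3,282.8))):
    for y in(.105,.108,.111):
        x,z=onside(n,px,y);print(n,px,y,round(x,4),round(z,4),'r',round(np.hypot(x,z),4),'ang',round(np.arctan2(z,-x),3))
# two-view of tip
o1,d1=ray('top',(214.2,173));o2,d2=ray('scene',(388.4,254.3))
k=np.linalg.lstsq(np.c_[d1,-d2],o2-o1,rcond=None)[0];P=(o1+k[0]*d1+o2+k[1]*d2)/2;v=P-H
print('tri',P,np.linalg.norm(o1+k[0]*d1-o2-k[1]*d2),v@X,v@Y,v[2],np.arctan2(v[2],-(v@X)))
# top-view tip: x at given height, solve with length .14
for z in(.07,.08,.09,.1,.11,.12):
    q=onplane('top',[(214.2,173)],.11+z)[0]-H; print(z,q@X,q@Y,np.hypot(q@X,z))
```

```text
top (214.2, 173) 0.105 -0.106 0.1044 r 0.1488 ang 0.778
top (214.2, 173) 0.108 -0.1047 0.0927 r 0.1399 ang 0.725
top (214.2, 173) 0.111 -0.1035 0.081 r 0.1314 ang 0.664
top (227.8, 143.3) 0.105 -0.0045 0.0269 r 0.0273 ang 1.406
top (227.8, 143.3) 0.108 -0.0022 0.0145 r 0.0147 ang 1.417
top (227.8, 143.3) 0.111 -0.0 0.0021 r 0.0021 ang 1.556
scene (388.4, 254.3) 0.105 -0.0353 0.0696 r 0.078 ang 1.102
scene (388.4, 254.3) 0.108 -0.0278 0.0793 r 0.084 ang 1.233
scene (388.4, 254.3) 0.111 -0.0204 0.089 r 0.0913 ang 1.346
scene (383.3, 282.8) 0.105 -0.0386 -0.0613 r 0.0724 ang -1.009
scene (383.3, 282.8) 0.108 -0.0311 -0.0501 r 0.0589 ang -1.015
scene (383.3, 282.8) 0.111 -0.0236 -0.0388 r 0.0454 ang -1.024
tri [0.6141 0.2736 0.132 ] 0.043408183557472335 -0.0857998777905952 0.10729706062002944 0.02199599584073751 0.25095923925817915
0.07 -0.10227248802579485 0.11383099117550251 0.12393410267955447
0.08 -0.10334895338661701 0.11126475563796151 0.1306943233890024
0.09 -0.10442541874743906 0.10869852010042051 0.13785741938893967
0.1 -0.10550188410826122 0.10613228456287951 0.1453638454031572
0.11 -0.10657834946908337 0.1035660490253385 0.1531631306011798
0.12 -0.10765481482990544 0.10099981348779752 0.16121277603236422
```

The top view gives θ ≈ 0.725 rad (length 139.9 mm, so it's consistent). The scene tip was a misread: that spot was the quadrant bar. I'll move to a viewing point in front of the flap and refine there.

```bash
python3 -c "
from h import *
print(proj('scene',[[.680-.103+.0188,.153+.018+.106,.203]]))
rel([.42,.19,.35],tool(80))"
```

```text
[[403.77596445 232.69326545]]
rows: [-0.261 -0.204 -1.349] [ 471.1 -177.1   46.1]
```

```bash
python3 -m handwheel '[[-0.26,-0.2,-1.35,471,-177,46,0],[-0.26,-0.2,-1.35,471,-177,46,0],[-0.26,-0.2,-1.35,471,-177,46,0],[-0.26,-0.2,-1.35,471,-177,46,0],[-0.26,-0.2,-1.35,471,-177,46,0],[-0.26,-0.2,-1.35,471,-177,46,0],[-0.26,-0.2,-1.35,471,-177,46,0],[-0.26,-0.2,-1.35,471,-177,46,0]]'
python3 -c "
from h import *
rel([.42,.19,.35],tool(80))"
```

```text
clock: 10.68
tcp_pos: [0.485, 0.0335, 0.3457]
tcp_rot: [[-0.852, 0.517, -0.085], [0.521, 0.852, -0.044], [0.05, -0.082, -0.995]]
ft_force: [0.6, 0.1, 0.5]
grip_width: 0.0853
grip_force: 0.0
rows: [-0.072 -0.065 -0.372] [137.2  99.4  -5.5]
```

```bash
python3 -m handwheel '[[-0.072,-0.065,-0.372,137,99,-5,0],[-0.072,-0.065,-0.372,137,99,-5,0],[-0.072,-0.065,-0.372,137,99,-5,0],[-0.072,-0.065,-0.372,137,99,-5,0],[-0.072,-0.065,-0.372,137,99,-5,0],[-0.072,-0.065,-0.372,137,99,-5,0],[-0.072,-0.065,-0.372,137,99,-5,0]]'
python3 - <<'E'
from h import *
import pickle
ci=viewer.camera_info('wrist'); pickle.dump(ci,open('w4.pkl','wb'))
im=viewer.snapshot('wrist'); cv2.imwrite('pics/w4.png',im)
print(ci['origin'],bot.state()['tcp_pos'])
print(proj('wrist',[[.493,.187,.11],[.596,.277,.203]],ci))
E
```

```text
clock: 11.27
tcp_pos: [0.4227, 0.1879, 0.3497]
tcp_rot: [[-0.984, 0.179, 0.001], [0.179, 0.984, -0.003], [-0.001, -0.002, -1.0]]
ft_force: [0.1, 0.8, -1.3]
grip_width: 0.0853
grip_force: 0.0
[0.35739496 0.2006729  0.49271196] [0.42321384 0.18740624 0.34988766]
[[329.03810275 221.01200675]
 [418.91334518 313.52322086]]
```

View pics/w4.png

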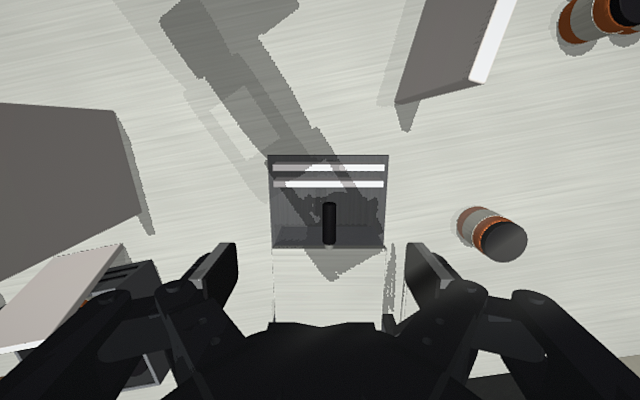

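The wrist view shows the handle at (329, 203–243) and the predicted grip point at (329,221) falls right on it. The jar is at (500,238), clear. The pointer is hidden behind a finger here, so I'll take its direction from the line it draws in the earlier overhead pictures. It must be perpendicular to the hinge line, so that fixes its angle.

Run:
```python
import cv2,numpy as np
w=cv2.imread('pics/w1.png')[72:122,385:505];t=cv2.imread('pics/top0.png')[135:180,205:245]
A=cv2.resize(w,None,fx=6,fy=6,interpolation=1);B=cv2.resize(t,None,fx=6,fy=6,interpolation=1)
M=np.zeros((580,720,3),np.uint8);M[:300]=A;M[305:575,:240]=B;cv2.imwrite('pics/pt2.png',M)
```

```text
(no output)
```

View pics/pt2.png

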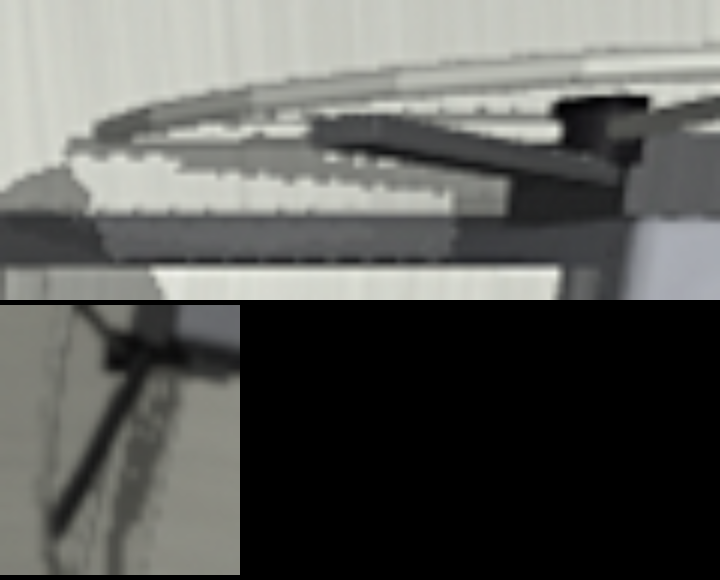

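Now the bar is clear. In the wrist picture its end face starts at tile (312,130), i.e. w1 pixel (437,93.7), and in the top view the bar runs (228.8,144.5) to (214.5,173). I'll triangulate the tip from the two views.

Run:
```python
from h import *
import pickle
np.set_printoptions(precision=4,suppress=True)
a=np.radians(-10);X=np.array([np.cos(a),np.sin(a),0]);Y=np.array([-np.sin(a),np.cos(a),0]);Z=np.array([0,0,1.])
H=np.array([.680,.153,.110]);ct=viewer.camera_info('top');cw=pickle.load(open('w1.pkl','rb'))
def ray(c,px):
    d=np.array(c['rotation'])@[(px[0]-c['cx'])/c['fx'],(px[1]-c['cy'])/c['fy'],1];return np.array(c['origin']),d
def tri(p,q):
    o1,d1=ray(ct,p);o2,d2=ray(cw,q);k=np.linalg.lstsq(np.c_[d1,-d2],o2-o1,rcond=None)[0]
    A,B=o1+k[0]*d1,o2+k[1]*d2;v=(A+B)/2-H;return v@X,v@Y,v[2],np.linalg.norm(A-B),'ang',np.arctan2(v[2],-v@X),'r',np.hypot(v@X,v[2])
print('tip',tri((214.6,173),(440,93.5)))
def dirang(c,p,q):
    n=np.cross(ray(c,p)[1],ray(c,q)[1]);d=np.cross(n,Y);d*=-np.sign(d@X);return np.arctan2(d[2],-d@X)
print('top line',dirang(ct,(215,172.5),(228.8,144.5)))
print('w1 lines',dirang(cw,(444.2,97),(483.3,102)),dirang(cw,(455,92.3),(488.3,99.5)))
# length constraint on w1 tip
for z in(.08,.09,.1):
    q=onplane('wrist',[(440,93.5)],.11+z,cw)[0]-H;print(z,q@X,q@Y,np.hypot(q@X,z))
for th in(.65,.725,.8): print(th,proj('wrist',H-.14*np.cos(th)*X+.14*np.sin(th)*Z+.108*Y,cw),proj('top',H-.14*np.cos(th)*X+.14*np.sin(th)*Z+.108*Y))
rel([.493,.187,.2],tool(80)); rel([.493,.187,.0915],tool(80))
```

```text
tip (np.float64(-0.10422949715801734), np.float64(0.1073889984537689), np.float64(0.09425379078676392), np.float64(0.001859868144929645), 'ang', np.float64(0.7351807394524285), 'r', np.float64(0.14052603017052823))
top line 0.7133096197720892
w1 lines 0.6943622565868631 0.7873003605068414
0.08 -0.09804899560285293 0.10971195357112638 0.12654487559252756
0.09 -0.1020262322546023 0.10865868906501071 0.13604907962963236
0.1 -0.10600346890635177 0.10760542455889507 0.14572829313547828
0.65 [[430.6236  94.5449]] [[214.3295 175.8067]]
0.725 [[438.6223  93.8157]] [[214.1847 173.0187]]
0.8 [[447.3056  93.1016]] [[214.1284 170.0192]]
rows: [-0.002  0.002 -0.007] [-68.5  12.5 150. ]
rows: [-0.002  0.002 -0.007] [-68.3  12.7 258.5]
```

The triangulated tip is 1.9 mm ray gap, radius 140.5 mm (given 140) and y offset 107 mm (given 108), so θ ≈ 0.73 rad. Now down onto the handle.

```bash
python3 -m handwheel '[[0,0,0,-35,6,15,0],[0,0,0,-68,12,50,0],[0,0,0,-68,12,90,0],[0,0,0,-68,12,130,0],[0,0,0,-68,12,170,0],[0,0,0,-68,12,210,0],[0,0,0,-68,12,240,0],[0,0,0,-68,12,255,0]]'
python3 -c "
from h import *
rel([.493,.187,.0915],tool(80))"
```

```text
clock: 11.98
tcp_pos: [0.4909, 0.1847, 0.0913]
tcp_rot: [[-0.983, 0.183, -0.005], [0.183, 0.983, -0.004], [0.004, -0.005, -1.0]]
ft_force: [-0.5, -0.5, -0.2]
grip_width: 0.0853
grip_force: 0.0
rows: [-0.005 -0.005 -0.009] [-1.6  2.6 -0.2]
```

```bash
python3 -m handwheel '[[0,0,0,0,2,0,0],[0,0,0,0,2,0,0.5],[0,0,0,0,2,0,1],[0,0,0,0,2,0,1],[0,0,0,0,2,0,1],[0,0,0,0,2,0,1],[0,0,0,0,2,0,1],[0,0,0,0,2,0,1]]'
python3 -m handwheel '[[0,0,0,0,0,0,1],[0,0,0,0,0,0,1],[0,0,0,0,0,0,1],[0,0,0,0,0,0,1]]'
```

```text
clock: 12.65
tcp_pos: [0.4934, 0.1863, 0.0978]
tcp_rot: [[-0.984, 0.176, 0.004], [0.176, 0.984, -0.008], [-0.005, -0.007, -1.0]]
ft_force: [-1.3, -12.8, 10.3]
grip_width: 0.0181
grip_force: 58.5
clock: 12.98
tcp_pos: [0.4934, 0.1863, 0.0978]
tcp_rot: [[-0.984, 0.177, 0.004], [0.177, 0.984, -0.007], [-0.005, -0.007, -1.0]]
ft_force: [-0.3, -13.2, 8.7]
grip_width: 0.0175
grip_force: 58.5
```

The width reads 17.5 mm (20 expected) with side and upward forces, so the pads sit about 5 mm high and 2 mm off to the side. I'll regrip slightly lower and shifted toward −y.

```bash
python3 -m handwheel '[[0,0,0,0,0,0,0.5],[0,0,0,0,0,0,0.4],[0,0,0,0,0,0,0.4],[0,0,0,0,-2,4,0.4],[0,0,0,0,-2,4,0.4],[0,0,0,0,-2,4,0.4],[0,0,0,0,-2,4,0.4]]'
python3 -m handwheel '[[0,0,0,0,0,0,1],[0,0,0,0,0,0,1],[0,0,0,0,0,0,1],[0,0,0,0,0,0,1],[0,0,0,0,0,0,1],[0,0,0,0,0,0,1],[0,0,0,0,0,0,1],[0,0,0,0,0,0,1]]'
```

```text
clock: 13.57
tcp_pos: [0.493, 0.188, 0.0919]
tcp_rot: [[-0.984, 0.179, 0.003], [0.179, 0.984, -0.001], [-0.003, -0.0, -1.0]]
ft_force: [-0.0, 0.1, -0.3]
grip_width: 0.0513
grip_force: 0.0
clock: 14.23
tcp_pos: [0.4928, 0.1864, 0.0924]
tcp_rot: [[-0.984, 0.178, 0.002], [0.178, 0.984, -0.004], [-0.003, -0.003, -1.0]]
ft_force: [-0.6, -5.2, 2.5]
grip_width: 0.0181
grip_force: 58.5
```

```bash
python3 -m handwheel '[[0,0,0,0,0,-6,1],[0,0,0,-1,0,-19,1],[0,0,0,-3,0,-33,1],[0,0,0,-6,0,-47,1],[0,0,0,-10,0,-61,1],[0,0,0,-15,0,-74,1],[0,0,0,-20,0,-84,1],[0,0,0,-23,0,-91,1]]'
python3 -c "
from h import *
s=bot.state();R=s['tcp_rot'];g=s['tcp_pos']-.0187*R[:,2];a=np.radians(-10);X=np.array([np.cos(a),np.sin(a),0])
v=g-np.array([.68,.153,.11]);print(-v@X,v[2],np.hypot(v@X,v[2]),np.arctan2(v[2],-v@X))
H=np.array([.68,.153,.11])
for t in(.6,.73): rel(s['tcp_pos']-v+(v-(v@X)*X-[0,0,v[2]])+.19*(-np.cos(t)*X+np.sin(t)*np.array([0,0,1])),R)"
```

```text
clock: 14.9
tcp_pos: [0.5161, 0.1822, 0.1828]
tcp_rot: [[-0.984, 0.179, 0.003], [0.179, 0.984, -0.004], [-0.003, -0.003, -1.0]]
ft_force: [8.0, -4.8, -9.8]
grip_width: 0.018
grip_force: 58.9
0.16658259471078932 0.09149592506690195 0.19005595272031664 0.502269218592718
rows: [0. 0. 0.] [ -9.8  -0.  -15.8]
rows: [0. 0. 0.] [-25.1   0.  -35.1]
```

```bash
python3 -m handwheel '[[0,0,0,-5,0,-8,1],[0,0,0,-10,0,-16,1],[0,0,0,-15,0,-23,1],[0,0,0,-20,0,-29,1],[0,0,0,-25,0,-35,1],[0,0,0,-25,0,-35,1],[0,0,0,-25,0,-35,1],[0,0,0,-25,0,-35,1]]'
python3 - <<'E'
from h import *
s=bot.state();R=s['tcp_rot'];g=s['tcp_pos']-.0187*R[:,2];a=np.radians(-10);X=np.array([np.cos(a),np.sin(a),0])
v=g-np.array([.68,.153,.11]);print(-v@X,v[2],np.hypot(v@X,v[2]),np.arctan2(v[2],-v@X))
im=viewer.snapshot('scene');t=viewer.snapshot('top');cv2.imwrite('pics/s5.png',im);cv2.imwrite('pics/t5.png',t)
A=cv2.resize(im[140:320,170:430],None,fx=3,fy=3,interpolation=2)[:540,:780]
B=t[120:260,200:460]
M=np.zeros((600,780,3),np.uint8);M[:540]=A;M[400:540,520:780]=B
cv2.imwrite('pics/c5.png',M)
E
```

```text
clock: 15.57
tcp_pos: [0.5406, 0.1777, 0.2163]
tcp_rot: [[-0.984, 0.178, 0.002], [0.178, 0.984, -0.004], [-0.003, -0.004, -1.0]]
ft_force: [4.9, -5.0, -9.6]
grip_width: 0.0181
grip_force: 59.1
0.14160776966138877 0.12502998122912234 0.18890541716591303 0.723304641027454
```

View pics/c5.png

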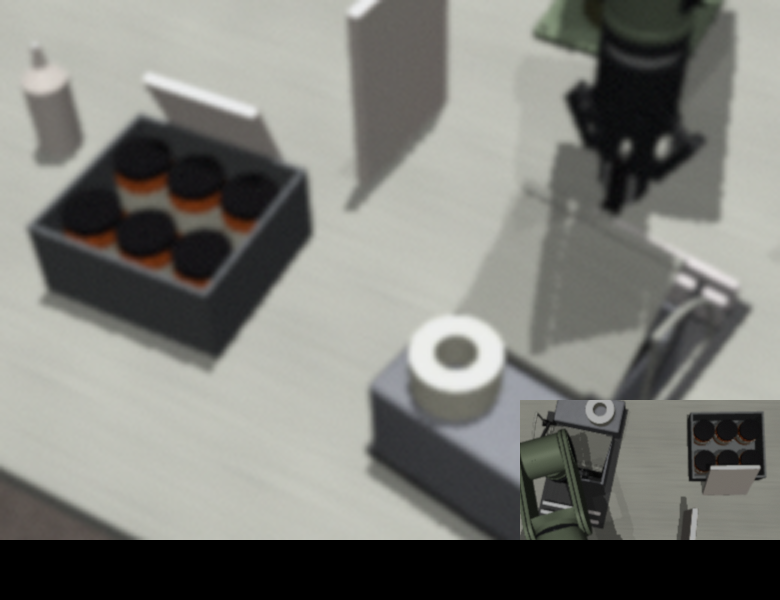

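The scene shows the flap raised and held: its free edge runs from tile (525,188) to (740,290). The panel still leans on the crate, and the roll and glue are unmoved. One numeric check of the flap's edge, then hand in.

Run:
```python
from h import *
a=np.radians(-10);X=np.array([np.cos(a),np.sin(a),0]);Y=np.array([-np.sin(a),np.cos(a),0]);H=np.array([.68,.153,.11])
print('seen',(345,202.7),(416.7,236.7))
for t in(.65,.725,.8):print(t,proj('scene',[H-.15*np.cos(t)*X+[0,0,.15*np.sin(t)]+k*.085*Y for k in(-1,1)]).round(1).tolist())
s=bot.state();print(s['clock'],s['ft_force'],abs(s['dq']).max())
```

```text
seen (345, 202.7) (416.7, 236.7)
0.65 [[346.5, 199.2], [398.9, 226.1]]
0.725 [[345.2, 198.4], [398.1, 225.4]]
0.8 [[343.8, 197.8], [397.0, 225.1]]
15.6667 [ 5.28219046 -4.06280354 -9.90961607] 0.11665515338202015
```

```bash
python3 -m handwheel '[[0,0,0,0,0,0,1],[0,0,0,0,0,0,1],[0,0,0,0,0,0,1]]' | head -2; python3 -c "
from rig import bot
print(bot.finish_job())"
```

```text
clock: 15.92
tcp_pos: [0.5406, 0.1777, 0.2163]
the job is handed in; nothing more can be done
None
```

I handed the job in at about 16 s: the panel leans on the crate at about 20° and is let go, and the gripper holds the flap at 0.72 rad against a measured pointer angle of 0.73 rad; the hand-in returned no verdict.

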